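# Load a set of culture dishes on the plate streaker

## Task

Load the plate streaker with this specimen's set of four culture dishes: turn the turntable so that the seat with the blue pad stands at the red pointer, and stack the dishes in that seat, yellow at the bottom, then white, then green, and red on top, squarely one on another. The machine takes the top dish first, so the blood agar is streaked first. Keep the dishes level, and do not push or knock over the tube rack or the dropper bottle.

Things in the scene. Friction and masses are not known exactly. Their poses are not given: they have to be found in the camera images.
- dish_yellow: closed round culture dish with a clear rigid lid (lid and base stay together), filled with amber-yellow (Sabouraud) agar, 60 mm across, 15 mm high, about 35 g, lying flat on the bench at the start; origin at the centre of its underside, z up through the lid. Grip it across its 60 mm side wall from above; dishes stack flat on one another, 15 mm each
- dish_white: closed round culture dish with a clear rigid lid (lid and base stay together), filled with milky white (chromogenic) agar, 60 mm across, 15 mm high, about 35 g, lying flat on the bench at the start; origin at the centre of its underside, z up through the lid. Grip it across its 60 mm side wall from above; dishes stack flat on one another, 15 mm each
- dish_green: closed round culture dish with a clear rigid lid (lid and base stay together), filled with green (CLED) agar, 60 mm across, 15 mm high, about 35 g, lying flat on the bench at the start; origin at the centre of its underside, z up through the lid. Grip it across its 60 mm side wall from above; dishes stack flat on one another, 15 mm each
- dish_red: closed round culture dish with a clear rigid lid (lid and base stay together), filled with dark red (blood) agar, 60 mm across, 15 mm high, about 35 g, lying flat on the bench at the start; origin at the centre of its underside, z up through the lid. Grip it across its 60 mm side wall from above; dishes stack flat on one another, 15 mm each
- seat_blue (a point): seat with the blue pad on the plate streaker's olive-green turntable (its three other empty seats have black, grey, orange pads): flat pad 77 mm across inside a rim 3 mm high (inside 78 mm, outside 84 mm across). Origin: centre of the pad's surface, where a dish's underside stands, 48 mm above the bench, 85 mm from the turntable's axis; x axis points to that axis, z up
- pointer (a point): the streaker's fixed pick-up point, marked by a small red arrow on the cream plinth beside the turntable, on the robot's side. Origin: not the arrow but the point where the seat's centre must stand, 41 mm in from the arrow's tip, 85 mm from the turntable's axis, 48 mm above the bench; x axis points to that axis. A parked transfer arm, 195 mm high, stands on the left, 172 mm from the axis
- carousel (a joint): angle of the turntable about its upright axis, rad, growing counter-clockwise seen from above; 0 with the blue seat at the pointer, 0.55 to 1.45 at the start. Turns both ways against light friction (0.06 N m) and stays where left. Disc 256 mm across, top 47 mm above the bench, on a plinth 35 mm high; control housing 127 mm high on the far side, 147 mm from the axis
- turn_grip (a point): grip point of the turntable, on its axis, 92 mm above the bench: black upright bar 40 mm long, 12 mm thick, top 103 mm above the bench, on a boss 44 mm across that ends 67 mm above the bench. The bar's length is this point's x axis, the line through the blue seat (seat on the -x side, by a white dot); pinch its 12 mm along y and turn about the vertical
- tube_rack: blue rack 150 x 56 mm, 78 mm high, with ten capped blood tubes standing in it, 0.5 kg; origin under its centre, x along its length. To be left alone
- dropper: small amber dropper bottle with a black cap, 26 mm across, 55 mm high, 40 g, standing on the bench among the dishes; origin under its centre. To be left alone
There are look-alikes about, which are no part of the job. Leave any purple look-alike of the dish_green alone.

How it is judged:
At the end, for the whole second after the job is handed in: Blue seat within 14 mm of the pick-up point, turntable still; in it, bottom to top, yellow, white, green, red, each within 4 mm of its height in the stack (15 mm a dish), 12 mm of the seat's centre, 10 mm of the dish below, level within 0.08 rad, at rest (horizontal distance between seat_blue and pointer below 0.014 m and horizontal distance between each of dish_yellow, dish_white, dish_green, dish_red and seat_blue below 0.012 m and z of dish_yellow in the frame of seat_blue between -0.004 and 0.004 m and angle between each of dish_yellow, dish_white, dish_green, dish_red's own z axis and vertical below 0.08 rad and linear speed of each of dish_yellow, dish_white, dish_green, dish_red below 0.02 m/s and z of dish_white in the frame of seat_blue between 0.011 and 0.019 m and horizontal distance between dish_white and dish_yellow below 0.01 m and z of dish_green in the frame of seat_blue between 0.026 and 0.034 m and horizontal distance between dish_green and dish_white below 0.01 m and z of dish_red in the frame of seat_blue between 0.041 and 0.049 m and horizontal distance between dish_red and dish_green below 0.01 m and velocity of joint carousel between -0.05 and 0.05 rad/s); the robot touches nothing.
It fails at once if a dish is tipped by more than 0.6 rad (angle between any of dish_yellow, dish_white, dish_green, dish_red's own z axis and vertical above 0.6 rad).
It fails at once if the tube rack or the dropper bottle is pushed more than 20 mm or tipped (distance of any of tube_rack, dropper from where it was at the start of the episode above 0.02 m or angle between any of tube_rack, dropper's own z axis and vertical above 0.4 rad).
It also fails if it takes over 120 s, if anything falls off the work surface, if the arm or the gripper's body presses on something with over 40 N, if the wrist force passes 120 N, or if a joint passes its speed limit or range.

## Robot

A 7-joint arm with a two-finger parallel gripper is mounted at the origin on the work surface. World frame = base frame: x ahead of the robot, y to its left, z up, the work surface at z = 0. Lengths are in m, angles in rad, forces in N, time in s.
With the tool pointing down it reaches from about 0.4 to 0.85 m from the base axis. Payload 10.4 kg.
Tool frame: the origin (TCP) lies on the centre line of the jaws, within the pads' length; the fingertips stand r.tip_extent ahead of it and the grasp point (between the pads) lies 3 mm ahead of it (r.tip_extent is the distance from the TCP to the fingertips, in m); z points along the fingers, y is the direction in which the jaws open and shut (so a half turn about z gives the same grasp; the last joint's range is limited). The gripper opens to 87 mm and grips with 3 to 60 N. Pads are 19 mm wide; open, the fingers measure 117 mm over their backs; the gripper's body (75 mm by 190 mm) begins 51 mm behind the grasp point.
Start: joints at [-1.128, 0.332, -0.065, 1.46, 0.022, 1.35, -0.088], TCP at [0.281, 0.558, 0.245] pointing down, gripper open.
Joint ranges: [-2.6, 2.6], [-0.5, 2.12], [-1.47, 1.34], [0.16, 2.42], [-1.27, 4.41], [0.06, 2.06], [-2.6, 2.6]. Speed limits (rad/s): [2.22, 2.22, 2.79, 2.79, 3.14, 3.14, 3.14].

## Interface

Orientations are given as a unit quaternion [x, y, z, w].
In Python, from bench import r gives the robot as it stands. The module is installed in compiled form; this text tells all that it offers.
- The arm moves only by the shell command python3 -m jog 'ROWS' [FORCE]. ROWS is JSON, a list of rows, each a list of 5 numbers: the shift along the tool's x, y, z in cm, then the turn about the tool's z in rad, then the closure, from 0 (fully open) to 1 (shut). A call has exactly 10 rows; each row shifts and turns the pose as measured when the row begins, along the tool's axes as they then stand; what a row does not reach is not made up. A row lasts 1/10 s, in which the tool goes at most 50 mm and 8.59 degrees, less where a joint would pass 70% of its speed; a pose out of reach is approached as far as the arm can. A call with a gripper value outside its range is refused whole. The fingers move at their own pace and stop on an object; FORCE is the grip in N (left out, the last holds). Time passes only in rows, so rows that do not move let the fingers close, or fill a call up. It gives the time, the measured TCP pose, the force and the opening at its end, in the units of the state.
- r.read_state(): the state, without advancing time (a new reading comes with each control period).
- r.camera(name): name is "side" or "top"; returns a dict with "pixels" (384x512x3 uint8, red, green, blue), "fx", "fy", "cx", "cy" (pixels), "camera_from_world" (4x4, takes a point from world to camera coordinates). Camera axes: x right, y up, looking along -z (the intrinsics and any distortion apply to the point x, -y, -z); pixel columns grow to the right and rows downward; lengths in m; the calibration is good to about 2 mm. A picture is of the moment at which its call begins. There is no depth.
- r.close_job(): hands the job in, once; it reports no verdict.
The state is a dict: "time": time; "joint_positions": joint angles; "joint_vel": joint speeds; "joint_torque": joint torques, N m; "ee_pos": TCP position; "eef_rot": TCP orientation; "ft_force": force on the tool from outside, world axes, zero at the start; "torque": the same for the moment, N m; "width": finger opening in m.
Only numpy, scipy, OpenCV 4.12 (cv2) and the standard library are available. Lean on these libraries where they do the work, as an engineer would, in place of code of your own. Each camera call takes 0.05 s, during which the arm holds its last target. There are 200 camera calls.

## Working session

There is one attempt and no reset: what is moved stays moved. The work goes in short steps, Python scripts to look and compute and a shell command to move; the robot and the scene stay as the last step left them, time stands still between calls to the robot, and variables do not carry over. Pictures are saved under pics/ and viewed, about 12 in all and at most 16, crops included, and the job is handed in when it is done.

```bash
mkdir -p pics
cat > h.py <<'E'
import numpy as np, cv2
from bench import r
def cam(n,save=None):
    c=r.camera(n); c['M']=np.array(c['camera_from_world']); 
    if save: cv2.imwrite(f'pics/{save}.png',np.ascontiguousarray(c['pixels'][:,:,::-1]))
    return c
def ray(c,u,v,z):
    R=c['M'][:3,:3];t=c['M'][:3,3]
    d=R.T@np.array([(u-c['cx'])/c['fx'],-(v-c['cy'])/c['fy'],-1.]); o=-R.T@t
    return o+d*(z-o[2])/d[2]
def proj(c,p):
    q=c['M'][:3,:3]@np.array(p)+c['M'][:3,3]
    return c['cx']+c['fx']*q[0]/-q[2], c['cy']-c['fy']*q[1]/-q[2]
E
python3 - <<'E'
from h import *
s=r.read_state();print(s['ee_pos'],s['eef_rot'],s['width'],s['time'],r.tip_extent)
for n in('top','side'):
    c=cam(n); print(n,[k for k in c],c['fx'],c['cx'],c['cy'],-c['M'][:3,:3].T@c['M'][:3,3])
    cv2.imwrite(f'pics/{n}0.png',cv2.resize(np.ascontiguousarray(c['pixels'][:,:,::-1]),(800,600)))
E
```

```text
[0.28053769 0.55809765 0.24373118] [ 2.30755837e-01  9.73011422e-01 -7.05567232e-04 -1.35253526e-04] 0.08692813171387868 0.0 0.022
top ['pixels', 'fx', 'fy', 'cx', 'cy', 'camera_from_world', 'M'] 419.56534167460785 250.59330910499807 189.9129295550379 [ 0.37954999 -0.12608686  1.29137801]
side ['pixels', 'fx', 'fy', 'cx', 'cy', 'camera_from_world', 'M'] 437.66519975788106 257.9650338862535 197.50128918652496 [ 0.12239868 -0.63961727  0.9242973 ]
```

View pics/top0.png

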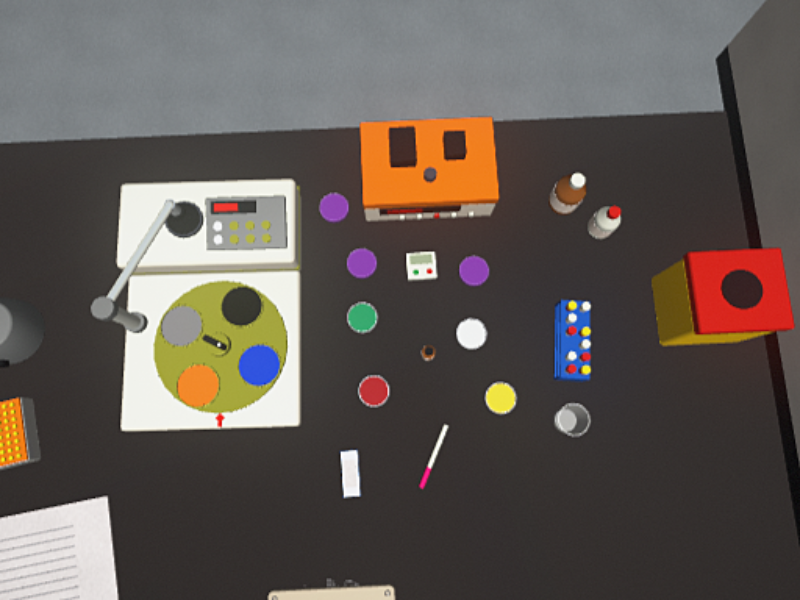

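View pics/side0.png

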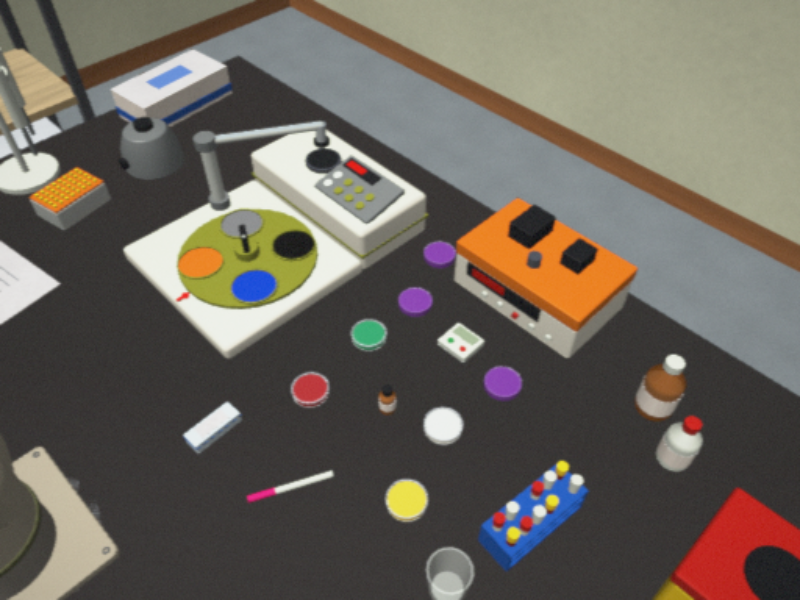

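The top view (800x600) shows the blue pad at (259,365), the bar at (217,344) and the arrow at (220,420). The dishes are yellow (501,398), white (471,333), green (362,317) and red (373,390). Other objects:
- **Look-alikes for green:** purple dishes at (334,207), (362,263) and (474,270).
- **Other pads on the turntable:** orange, grey and black.
- **Look-alikes for white:** the timer at (421,265) and the box at (350,473).
- **Keep clear of:** the dropper at (428,352) and the rack at (573,340).

I choose by colour as described, then measure.

```bash
cat > m.py <<'E'
from h import *
H={'yellow':((22,120,120),(35,255,255)),'green':((65,80,60),(90,255,255)),'red':((172,100,60),(180,255,255)),'red2':((0,100,60),(6,255,255)),'white':((0,0,170),(180,60,255)),'blue':((110,120,80),(125,255,255)),'purple':((135,80,60),(155,255,255)),'orange':((7,150,150),(20,255,255))}
def blobs(c,name,amin=60,amax=2500):
    hsv=cv2.cvtColor(np.ascontiguousarray(c['pixels']),cv2.COLOR_RGB2HSV)
    m=cv2.inRange(hsv,*H[name])
    if name=='red': m|=cv2.inRange(hsv,*H['red2'])
    n,l,s,ce=cv2.connectedComponentsWithStats(m)
    return [(ce[i],s[i]) for i in range(1,n) if amin<s[i,4]<amax]
if __name__=='__main__':
    for n in('top','side'):
        c=cam(n,n+'raw')
        for k in('yellow','white','green','red','blue','purple'):
            for ce,s in blobs(c,k):
                z=.048 if k=='blue' else .013
                print(n,k,ce.round(1),s[2:],ray(c,*ce,z).round(4)[:2])
        c8=512/800
        if n=='top':
            for nm,(u,v),z in(('bar',(217,344),.103),('arrow tip',(220,413),.035)): print(nm,ray(c,u*c8,v*c8,z).round(4))
            for nm,(u,v),z in(('drop',(428,352),.055),('rack corner',(556,303),.078),('rack corner2',(590,378),.078)): print(nm,ray(c,u*c8,v*c8,z).round(4))
            im=np.ascontiguousarray(c['pixels'][165:285,70:350,::-1]); cv2.imwrite('pics/crop.png',cv2.resize(im,None,fx=2.85,fy=2.85,interpolation=cv2.INTER_CUBIC))
E
python3 m.py
```

```text
top yellow [454.2 216. ] [ 70  12 330] [ 0.5405 -0.7603]
top yellow [320.  254.2] [ 19  18 252] [ 0.4445 -0.3388]
top white [369.4 114.9] [10  9 64] [ 0.8824 -0.5355]
top white [389.  142.8] [ 14  16 112] [ 0.7849 -0.5878]
top white [269.1 169.3] [ 20  18 297] [ 0.7163 -0.2006]
top white [301.2 213.2] [ 19  19 290] [ 0.5721 -0.2913]
top white [361.6 268.3] [ 14  16 147] [ 0.3967 -0.4596]
top white [279.8 284.9] [13 28 79] [ 0.3603 -0.212 ]
top white [223.8 302.6] [ 12  30 311] [ 0.3173 -0.0437]
top white [215.5 379.8] [ 81   9 560] [ 0.1065 -0.0129]
top green [231.4 202.8] [ 18  17 238] [ 0.6148 -0.0777]
top red [290.3  94.7] [11 13 65] [ 0.9649 -0.2844]
top red [258.2  98.3] [ 13  15 112] [ 0.9574 -0.1786]
top red [144.3 132.5] [16  6 93] [0.8574 0.1928]
top red [392.9 135.3] [ 9  9 61] [ 0.8094 -0.6031]
top red [258.8 134.7] [24  4 74] [ 0.8323 -0.1742]
top red [238.7 249.7] [ 18  18 255] [ 0.4697 -0.0944]
top blue [359.5 232.2] [14 27 92] [ 0.5016 -0.4551]
top blue [165.4 233.3] [ 26  26 525] [0.526 0.12 ]
top purple [213.5 132.7] [ 18  19 281] [ 0.8462 -0.0293]
top purple [231.1 
[... 1342 characters left out ...]
292.5] [13 13 72] [ 0.7708 -0.5703]
side white [194.  308.1] [ 37  15 146] [ 0.3562 -0.2126]
side white [285.9 375.1] [ 21  18 292] [ 0.3934 -0.4605]
side green [235.5 212.7] [ 20  16 249] [ 0.6143 -0.0752]
side red [227.9 106.9] [15 11 78] [0.9133 0.2803]
side red [312.1 180. ] [ 21  17 134] [ 0.8538 -0.142 ]
side red [198. 248.] [ 21  17 295] [ 0.4688 -0.0922]
side red [442.8 271.3] [ 13  12 129] [ 0.8448 -0.563 ]
side blue [162.  182.6] [ 28  20 431] [0.5256 0.1229]
side blue [325.7 333.6] [32 18 65] [ 0.5051 -0.4689]
side purple [280.8 162.8] [ 21  17 284] [ 0.8418 -0.0301]
side purple [265.2 193. ] [ 22  19 339] [ 0.7222 -0.0818]
side purple [321.2 245.2] [ 25  22 437] [ 0.6954 -0.3056]
```

View pics/crop.png

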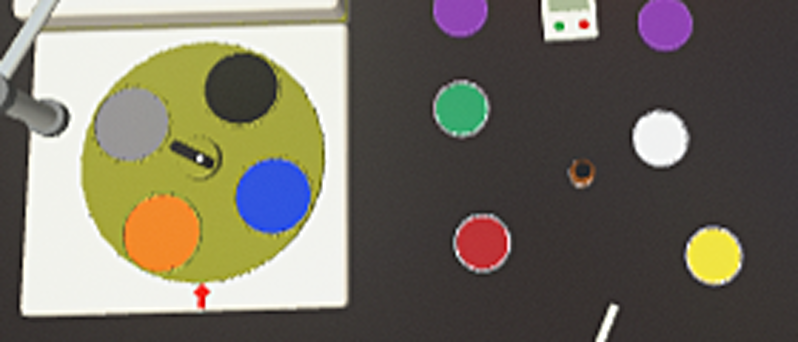

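```bash
cat > g.py <<'E'
# usage: g.py x y z jawdeg : prints tool-frame deltas (turn first, and no-turn)
import sys
from h import *
from scipy.spatial.transform import Rotation as Ro
s=r.read_state(); R=Ro.from_quat(s['eef_rot']).as_matrix(); p=np.array(s['ee_pos'])
jaw=np.degrees(np.arctan2(R[1,1],R[0,1]))
print('t',round(s['time'],2),'pos',p.round(4),'jaw',jaw.round(1),'tilt',np.degrees(np.arccos(-R[2,2])).round(2),'q',np.round(s['joint_positions'],2),'w',round(s['width'],4),'F',np.round(s['ft_force'],1))
if len(sys.argv)>3:
    d=np.array([float(a) for a in sys.argv[1:4]])-p
    print('shift cm now',(R.T@d*100).round(2))
    if len(sys.argv)>4:
        w=float(sys.argv[4]); dt=(jaw-w+90)%180-90
        R2=R@Ro.from_rotvec([0,0,np.radians(dt)]).as_matrix()
        print('turn',np.radians(dt).round(3),'(alt',np.radians(dt-np.sign(dt)*180).round(3),') shift cm after turn',(R2.T@d*100).round(2))
E
python3 - <<'E'
from h import *
c=cam('top')
f=lambda u,v,z:ray(c,70+u/2.85-.3,165+v/2.85-.3,z)
for nm,u,v,z in(('grey',131,123,.048),('blue',273,196,.048),('orange',162,232,.048),('black',241,88,.048),('arrow tip',202,285,.035),('arrow tail',201,308,.035),('bar1',172,147,.103),('bar2',213,163,.103)): print(nm,f(u,v,z).round(4))
g,b,o,k=[f(u,v,.048)[:2] for u,v in((131,123),(273,196),(162,232),(241,88))]
ax=(g+b+o+k)/4; t=f(202,285,.035)[:2]; print('axis',ax,'radii',[np.hypot(*(q-ax)).round(4) for q in(g,b,o,k,t)])
e=(t-ax)/np.hypot(*(t-ax)); P=ax+e*.085
ab=np.arctan2(*(b-ax)[::-1]);ap=np.arctan2(*e[::-1]); print('pointer',P,'tip-41',t-.041*e,'carousel',(ab-ap)%(2*np.pi),'bar deg',np.degrees(ab)%360,'pointer deg',np.degrees(ap)%360)
E
python3 g.py 0.556 0.192 0.244 -20
```

```text
grey [0.6097 0.2687 0.048 ]
blue [0.5255 0.1196 0.048 ]
orange [0.4938 0.2345 0.048 ]
black [0.6418 0.1529 0.048 ]
arrow tip [0.4383 0.1962 0.035 ]
arrow tail [0.415 0.197 0.035]
bar1 [0.5731 0.2097 0.103 ]
bar2 [0.555  0.1685 0.103 ]
axis [0.56770006 0.1939157 ] radii [np.float64(0.0858), np.float64(0.0854), np.float64(0.0843), np.float64(0.0847), np.float64(0.1294)]
pointer [0.48271279 0.19538652] tip-41 [0.47932462 0.19544516] carousel 1.071384480169856 bar deg 240.3943230044497 pointer deg 179.0085140548993
t 0.25 pos [0.2806 0.5583 0.2442] jaw 63.3 tilt 0.03 q [-1.13  0.33 -0.06  1.46  0.02  1.35 -0.09] w 0.0872 F [0.6 0.4 0.5]
shift cm now [-4.106e+01 -2.036e+01  3.000e-02]
turn 1.454 (alt -1.688 ) shift cm after turn [-2.500e+01  3.841e+01  3.000e-02]
```

```bash
python3 -m jog '[[-4.2,-2,0,0,0],[-4.2,-2,0,0,0],[-4.2,-2,0,0,0],[-4.2,-2,0,0,0],[-4.2,-2,0,0,0],[-4.2,-2,0,0,0],[-4.2,-2,0,0,0],[-4.2,-2,0,0,0],[-4.2,-2,0,0,0],[-4.2,-2,0,0,0]]' 20; python3 g.py .567 .194 .244 -28
```

```text
time: 1.25
ee_pos: [0.5715, 0.1851, 0.2423]
eef_rot: [0.223, 0.975, 0.001, -0.002]
ft_force: [0.2, 0.1, 0.7]
width: 0.087
t 1.25 pos [0.5715 0.1851 0.2423] jaw 64.2 tilt 0.2 q [-0.56  0.28  0.22  1.54 -0.06  1.33  0.78] w 0.087 F [0.2 0.1 0.7]
shift cm now [ 0.79  0.6  -0.17]
turn -1.533 (alt 1.609 ) shift cm after turn [-0.57  0.82 -0.17]
```

```bash
python3 -m jog '[[0.8,0.6,0,0.14,0],[0,0,0,0.14,0],[0,0,0,0.14,0],[0,0,0,0.14,0],[0,0,0,0.14,0],[0,0,0,0.14,0],[0,0,0,0.14,0],[0,0,0,0.14,0],[0,0,0,0.14,0],[0,0,0,0.14,0]]'; python3 g.py .567 .194 .115 -28
python3 -m jog '[[0,0,1,0.14,0],[0,0,1,0.14,0],[0,0,2,0,0],[0,0,2,0,0],[0,0,2,0,0],[0,0,0,0,0],[0,0,0,0,0],[0,0,0,0,0],[0,0,0,0,0],[0,0,0,0,0]]'; python3 g.py .567 .194 .095 -28
python3 - <<'E'
from h import *
a,b=cam('top'),cam('side')
A=np.ascontiguousarray(a['pixels'][150:290,60:220,::-1]);B=np.ascontiguousarray(b['pixels'][90:230,80:240,::-1])
cv2.imwrite('pics/bar.png',cv2.resize(np.hstack([A,B]),None,fx=2.5,fy=2.5,interpolation=cv2.INTER_CUBIC))
E
```

```text
time: 2.25
ee_pos: [0.5712, 0.1831, 0.2409]
eef_rot: [0.818, 0.575, -0.002, 0.0]
ft_force: [0.3, 0.4, -0.3]
width: 0.0867
t 2.25 pos [0.5712 0.1831 0.2409] jaw -19.7 tilt 0.23 q [-0.71  0.29  0.4   1.55 -0.11  1.33 -0.64] w 0.0867 F [ 0.3  0.4 -0.3]
shift cm now [ 0.93 -0.74 12.59]
turn 0.144 (alt -2.997 ) shift cm after turn [ 0.81 -0.86 12.59]
time: 3.25
ee_pos: [0.5721, 0.184, 0.1618]
eef_rot: [0.894, 0.448, 0.0, 0.0]
ft_force: [0.2, 0.2, -0.3]
width: 0.0869
t 3.25 pos [0.5721 0.184  0.1618] jaw -36.8 tilt 0.05 q [-0.73  0.35  0.43  1.65 -0.16  1.17 -0.91] w 0.0869 F [ 0.2  0.2 -0.3]
shift cm now [ 0.49 -1.01  6.68]
turn -0.153 (alt 2.989 ) shift cm after turn [ 0.64 -0.92  6.68]
```

View pics/bar.png

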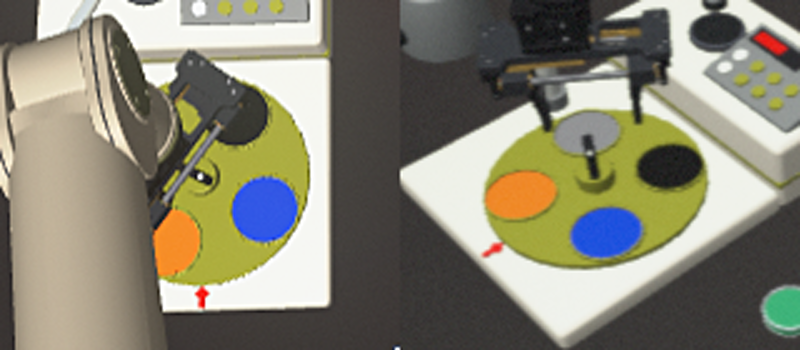

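The side crop shows the fingers straddling the bar (590,155) from above; the top crop shows the bar at (203,177), pointing towards the blue pad (265,210). Next I correct the offset and descend.

```bash
python3 -m jog '[[0.5,-1,0,-0.1,0],[0.15,0,0,-0.05,0],[0,0,2,0,0],[0,0,2,0,0],[0,0,1.7,0,0],[0,0,0.7,0,0],[0,0,0,0,0],[0,0,0,0,0],[0,0,0,0,0],[0,0,0,0,0]]'; python3 g.py .567 .194 .095 -28
```

```text
time: 4.35
ee_pos: [0.5704, 0.1967, 0.1006]
eef_rot: [0.856, 0.516, 0.004, 0.001]
ft_force: [0.2, -0.3, 1.0]
width: 0.0873
t 4.35 pos [0.5704 0.1967 0.1006] jaw -27.8 tilt 0.46 q [-0.72  0.41  0.38  1.71 -0.17  1.05 -0.76] w 0.0873 F [ 0.2 -0.3  1. ]
shift cm now [-0.4  -0.17  0.56]
turn 0.003 (alt -3.138 ) shift cm after turn [-0.4  -0.17  0.56]
```

```bash
python3 -m jog '[[-0.4,-0.15,0.6,0,0],[0,0,0,0,0.5],[0,0,0,0,0.7],[0,0,0,0,1],[0,0,0,0,1],[0,0,0,0,1],[0,0,0,0,1],[0,0,0,0,1],[0,0,0,0,1],[0,0,0,0,1]]' 12; python3 g.py .567 .194 .095 -28
```

```text
time: 5.35
ee_pos: [0.5676, 0.1939, 0.0953]
eef_rot: [0.856, 0.516, 0.005, 0.001]
ft_force: [0.3, -0.2, -0.2]
width: 0.0232
t 5.35 pos [0.5676 0.1939 0.0953] jaw -27.8 tilt 0.56 q [-0.71  0.41  0.38  1.72 -0.17  1.03 -0.76] w 0.0232 F [ 0.3 -0.2 -0.2]
shift cm now [-0.01 -0.06  0.03]
turn 0.003 (alt -3.138 ) shift cm after turn [-0.01 -0.06  0.03]
```

```bash
python3 -m jog '[[0,0,0,0,1],[0,0,0,0,1],[0,0,0,0,1],[0,0,0,0,1],[0,0,0,0,1],[0,0,0,0,1],[0,0,0,0,1],[0,0,0,0,1],[0,0,0,0,1],[0,0,0,0,1]]' 12; python3 g.py .567 .194 .095 -88.5
```

```text
time: 6.35
ee_pos: [0.5658, 0.1949, 0.0951]
eef_rot: [0.856, 0.517, 0.003, -0.001]
ft_force: [-0.5, -0.2, 0.2]
width: 0.0122
t 6.35 pos [0.5658 0.1949 0.0951] jaw -27.8 tilt 0.41 q [-0.71  0.41  0.38  1.73 -0.18  1.03 -0.76] w 0.0122 F [-0.5 -0.2  0.2]
shift cm now [-0.02  0.15  0.01]
turn 1.06 (alt -2.081 ) shift cm after turn [0.12 0.09 0.01]
```

```bash
python3 -m jog '[[0,0,0,0.12,1],[0,0,0,0.12,1],[0,0,0,0.12,1],[0,0,0,0.12,1],[0,0,0,0.12,1],[0,0,0,0.12,1],[0,0,0,0.12,1],[0,0,0,0.12,1],[0,0,0,0.1,1],[0,0,0,0,1]]' 25; python3 g.py .566 .195 .095 -91
```

```text
time: 7.35
ee_pos: [0.5654, 0.1955, 0.0951]
eef_rot: [1.0, -0.007, 0.002, -0.002]
ft_force: [-0.8, 0.2, 0.8]
width: 0.0118
t 7.35 pos [0.5654 0.1955 0.0951] jaw -90.8 tilt 0.39 q [-0.88  0.44  0.59  1.73 -0.28  1.04 -1.78] w 0.0118 F [-0.8  0.2  0.8]
shift cm now [0.06 0.05 0.01]
turn 0.004 (alt -3.138 ) shift cm after turn [0.06 0.05 0.01]
```

```bash
python3 -m jog '[[0,0,0,0,0.6],[0,0,0,0,0],[0,0,0,0,0],[0,0,0,0,0],[0,0,0,0,0],[0,0,0,0,0],[0,0,0,0,0],[0,0,-4,0,0],[0,0,-5,0,0],[0,0,-4,0,0]]'; python3 g.py .444 -.3376 .2 0
```

```text
time: 8.35
ee_pos: [0.5618, 0.1936, 0.2229]
eef_rot: [1.0, -0.002, -0.002, 0.001]
ft_force: [0.5, 0.9, 0.1]
width: 0.0825
t 8.35 pos [0.5618 0.1936 0.2229] jaw -90.3 tilt 0.26 q [-0.93  0.31  0.64  1.6  -0.19  1.29 -1.83] w 0.0825 F [0.5 0.9 0.1]
shift cm now [-11.51  53.17   2.42]
turn 1.566 (alt -1.576 ) shift cm after turn [53.12 11.77  2.42]
```

```bash
python3 -m jog '[[-1.1,4.8,0,0,0],[-1.1,4.8,0,0,0],[-1.1,4.8,0,0,0],[-1.1,4.8,0,0,0],[-1.1,4.8,0,0,0],[-1.1,4.8,0,0,0],[-1.1,4.8,0,0,0],[-1.1,4.8,0,0,0],[-1.1,4.8,0,0,0],[-1.1,4.8,0,0,0]]' 
python3 -m jog '[[0,0,0,-0.14,0],[0,0,0,-0.14,0],[0,0,0,-0.14,0],[0,0,0,-0.14,0],[0,0,0,-0.14,0],[0,0,0,-0.14,0],[0,0,0,-0.14,0],[0,0,0,-0.14,0],[0,0,0,-0.14,0],[0,0,0,-0.14,0]]'; python3 g.py .444 -.3376 .12 0
python3 - <<'E'
from m import *
c=cam('top','seat'); (ce,s),=[b for b in blobs(c,'blue') if b[1][4]>300]; p=ray(c,*ce,.048); print('blue top',ce,p)
c=cam('side'); print([ray(c,*b[0],.048) for b in blobs(c,'blue') if b[1][4]>300])
E
```

```text
time: 9.35
ee_pos: [0.4539, -0.288, 0.2284]
eef_rot: [1.0, 0.005, 0.007, -0.005]
ft_force: [1.4, 0.5, 0.6]
width: 0.087
time: 10.35
ee_pos: [0.4483, -0.2983, 0.2291]
eef_rot: [0.749, 0.663, 0.007, 0.003]
ft_force: [-0.5, -0.3, -0.2]
width: 0.0867
t 10.35 pos [ 0.4483 -0.2983  0.2291] jaw -7.0 tilt 0.86 q [-0.2   0.17  0.8   1.76 -0.14  1.26  0.51] w 0.0867 F [-0.5 -0.3 -0.2]
shift cm now [-4.03 -0.1  10.88]
turn -0.121 (alt 3.02 ) shift cm after turn [-3.99 -0.59 10.88]
blue top [139.64990689 249.48044693] [0.48201625 0.19583581 0.048     ]
[array([0.48169095, 0.19857157, 0.048     ])]
```

Turntable check: the blue seat is at (0.482, 0.197) and the pick-up point at (0.481, 0.195), so that part is done. Next is the approach to yellow.

```bash
python3 -m jog '[[0,0,0,-0.12,0],[-2,-0.3,2,0,0],[-2,-0.3,3,0,0],[0,0,3,0,0],[0,0,2.5,0,0],[0,0,2,0,0],[0,0,0,0,0],[0,0,0,0,0],[0,0,0,0,0],[0,0,0,0,0]]';  python3 g.py .444 -.3376 .026 0
```

```text
time: 11.45
ee_pos: [0.4458, -0.3402, 0.1033]
eef_rot: [0.721, 0.693, 0.008, 0.006]
ft_force: [0.2, -0.1, -0.1]
width: 0.0874
t 11.45 pos [ 0.4458 -0.3402  0.1033] jaw -2.3 tilt 1.15 q [-0.05  0.38  0.76  1.84 -0.32  1.03  0.79] w 0.0874 F [ 0.2 -0.1 -0.1]
shift cm now [ 0.23 -0.34  7.72]
turn -0.039 (alt 3.102 ) shift cm after turn [ 0.24 -0.33  7.72]
```

Run:
```python
from m import *
a,b=cam('top'),cam('side')
for c in(a,b):
    for ce,s in blobs(c,'yellow',100,700): print(ce.round(1),s[2:],ray(c,*ce,.013).round(4)[:2])
A=np.ascontiguousarray(a['pixels'][190:310,250:410,::-1]);B=np.ascontiguousarray(b['pixels'][260:380,180:340,::-1])
cv2.imwrite('pics/yel.png',cv2.resize(np.hstack([A,B]),None,fx=2.5,fy=2.5,interpolation=cv2.INTER_CUBIC))
```

```text
[454.1 216.1] [ 70  12 334] [ 0.5405 -0.76  ]
[146.8 190.5] [ 51  14 364] [0.4929 0.1589]
[261.4 319.7] [ 23  22 332] [ 0.4442 -0.3404]
[429.7 379.3] [ 24  12 163] [ 0.5944 -0.6736]
```

View pics/yel.png

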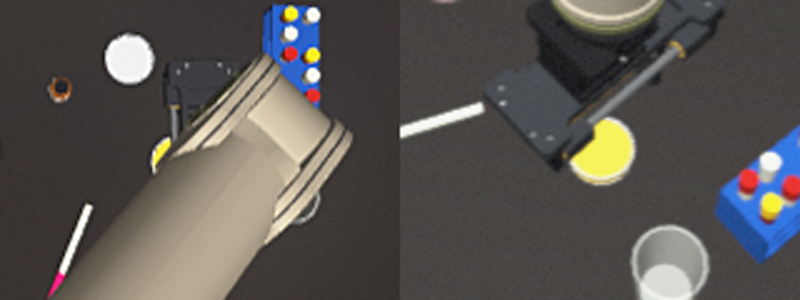

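```bash
python3 -m jog '[[0.2,-0.3,2,-0.04,0],[0,0,2,0,0],[0,0,2,0,0],[0,0,1.6,0,0],[0,0,0,0,0],[0,0,0,0,1],[0,0,0,0,1],[0,0,0,0,1],[0,0,0,0,1],[0,0,0,0,1]]' 15;  python3 g.py .444 -.3376 .026 0
```

```text
time: 12.55
ee_pos: [0.4488, -0.3398, 0.0311]
eef_rot: [0.706, 0.708, 0.01, 0.011]
ft_force: [-0.5, -0.2, -0.5]
width: 0.0596
t 12.55 pos [ 0.4488 -0.3398  0.0311] jaw 0.1 tilt 1.74 q [ 0.01  0.48  0.69  1.89 -0.41  0.89  0.9 ] w 0.0596 F [-0.5 -0.2 -0.5]
shift cm now [ 0.22 -0.49  0.49]
turn 0.002 (alt -3.139 ) shift cm after turn [ 0.22 -0.5   0.49]
```

```bash
python3 -m jog '[[0,0,0,0,0.2],[0,0,0,0,0.2],[0,0,0.45,0,0.2],[0,0,0,0,0.2],[0,0,0,0,1],[0,0,0,0,1],[0,0,0,0,1],[0,0,0,0,1],[0,0,0,0,1],[0,0,0,0,1]]' 20;  python3 g.py .444 -.3376 .026 0; python3 -m jog '[[0,0,-1,0,1],[0,0,-2,0,1],[0,0,-3,0,1],[0,0,-3,0,1],[0,0,-3,0,1],[0,0,-2,0,1],[0,0,0,0,1],[0,0,0,0,1],[0,0,0,0,1],[0,0,0,0,1]]';  python3 g.py .482 .197 .15 90
```

```text
time: 13.55
ee_pos: [0.4491, -0.3398, 0.0265]
eef_rot: [0.706, 0.708, 0.01, 0.011]
ft_force: [0.3, 0.7, -0.9]
width: 0.0592
t 13.55 pos [ 0.4491 -0.3398  0.0265] jaw 0.1 tilt 1.76 q [ 0.01  0.49  0.68  1.89 -0.42  0.88  0.91] w 0.0592 F [ 0.3  0.7 -0.9]
shift cm now [ 0.22 -0.51  0.03]
turn 0.002 (alt -3.139 ) shift cm after turn [ 0.22 -0.51  0.03]
time: 14.55
ee_pos: [0.4427, -0.34, 0.1743]
eef_rot: [0.707, 0.707, 0.01, 0.011]
ft_force: [-0.4, -0.4, -1.0]
width: 0.0592
t 14.55 pos [ 0.4427 -0.34    0.1743] jaw -0.0 tilt 1.7 q [-0.1   0.27  0.8   1.79 -0.23  1.15  0.77] w 0.0592 F [-0.4 -0.4 -1. ]
shift cm now [53.7   3.84  2.53]
turn 1.571 (alt -1.571 ) shift cm after turn [  3.86 -53.7    2.53]
```

```bash
python3 -m jog '[[2,0.15,0,0,1],[4,0.3,0,0,1],[4.8,0.35,0,0,1],[4.8,0.35,0,0,1],[4.8,0.35,0,0,1],[4.8,0.35,0,0,1],[4.8,0.35,0,0,1],[4.8,0.35,0,0,1],[4.8,0.35,0,0,1],[4.8,0.35,0,0,1]]';  python3 g.py .482 .197 .15 90
python3 -m jog '[[3,0,0,-0.12,1],[2,0,0,-0.14,1],[0,0,0,-0.14,1],[0,0,0,-0.14,1],[0,0,0,-0.14,1],[0,0,0,-0.14,1],[0,0,0,-0.14,1],[0,0,0,-0.14,1],[0,0,0,-0.14,1],[0,0,0,-0.14,1]]';  python3 g.py .482 .197 .15 90
```

```text
time: 15.55
ee_pos: [0.472, 0.1129, 0.1663]
eef_rot: [0.712, 0.702, 0.004, 0.008]
ft_force: [0.8, -1.0, 0.8]
width: 0.0597
t 15.55 pos [0.472  0.1129 0.1663] jaw -0.8 tilt 1.08 q [-0.74  0.07  0.42  1.95 -0.02  1.11 -0.33] w 0.0597 F [ 0.8 -1.   0.8]
shift cm now [8.44 0.85 1.6 ]
turn 1.557 (alt -1.584 ) shift cm after turn [ 0.97 -8.42  1.6 ]
time: 16.55
ee_pos: [0.4635, 0.1724, 0.1554]
eef_rot: [0.069, 0.998, -0.007, 0.001]
ft_force: [0.0, -0.4, -1.2]
width: 0.0592
t 16.55 pos [0.4635 0.1724 0.1554] jaw 82.1 tilt 0.82 q [-0.73  0.12  0.29  1.92 -0.02  1.11  1.  ] w 0.0592 F [ 0.  -0.4 -1.2]
shift cm now [-1.49  2.7   0.51]
turn -0.138 (alt 3.003 ) shift cm after turn [-1.85  2.47  0.51]
```

```bash
python3 -m jog '[[0,0,0,-0.13,1],[-1.8,2.4,0,0,1],[0,0,1,0,1],[0,0,2,0,1],[0,0,1,0,1],[0,0,0,0,1],[0,0,0,0,1],[0,0,0,0,1],[0,0,0,0,1],[0,0,0,0,1]]';  python3 g.py .482 .197 .0755 90
python3 - <<'E'
from h import *
a,b=cam('top'),cam('side')
A=np.ascontiguousarray(a['pixels'][190:290,80:220,::-1]);B=np.ascontiguousarray(b['pixels'][100:240,80:240,::-1])
A=cv2.resize(A,(400,350));B=cv2.resize(B,(400,350))
cv2.imwrite('pics/pl1.png',np.hstack([A,B]))
E
```

```text
time: 17.55
ee_pos: [0.4796, 0.1937, 0.1096]
eef_rot: [-0.0, 1.0, -0.009, -0.003]
ft_force: [-0.1, -0.1, -0.3]
width: 0.0592
t 17.55 pos [0.4796 0.1937 0.1096] jaw 90.0 tilt 1.13 q [-0.72  0.23  0.27  1.9  -0.05  1.03  1.14] w 0.0592 F [-0.1 -0.1 -0.3]
shift cm now [-0.26  0.39  3.4 ]
turn 0.0 (alt -3.141 ) shift cm after turn [-0.26  0.39  3.4 ]
```

View pics/pl1.png

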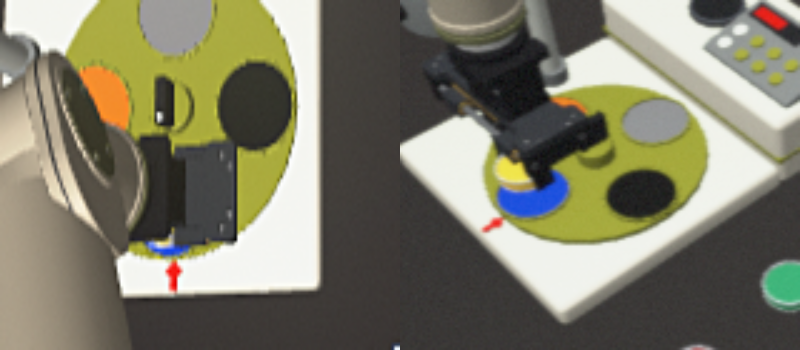

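Yellow hangs level above the blue pad, at (540,180) in the side crop. Next I lower and release it.

```bash
python3 -m jog '[[-0.25,0.4,1,0,1],[0,0,1.4,0,1],[0,0,0.7,0,1],[0,0,0.2,0,1],[0,0,0,0,1],[0,0,0,0,0.7],[0,0,0,0,0.3],[0,0,0,0,0],[0,0,0,0,0],[0,0,0,0,0]]';  python3 g.py .482 .197 .0755 90
python3 -m jog '[[0,0,-2,0,0],[0,0,-3,0,0],[0,0,-3,0,0],[0,0,-3,0,0],[0,0,0,0,0],[0,0,0,0,0],[0,0,0,0,0],[0,0,0,0,0],[0,0,0,0,0],[0,0,0,0,0]]';  python3 g.py .571 -.291 .16 0
```

```text
time: 18.65
ee_pos: [0.4843, 0.1974, 0.074]
eef_rot: [0.0, 1.0, -0.009, -0.001]
ft_force: [2.0, -2.7, 3.4]
width: 0.0777
t 18.65 pos [0.4843 0.1974 0.074 ] jaw 89.9 tilt 1.03 q [-0.71  0.29  0.26  1.92 -0.07  0.96  1.15] w 0.0777 F [ 2.  -2.7  3.4]
shift cm now [ 0.23 -0.04 -0.15]
turn -0.001 (alt 3.141 ) shift cm after turn [ 0.23 -0.04 -0.15]
time: 19.65
ee_pos: [0.4802, 0.1991, 0.182]
eef_rot: [-0.0, 1.0, -0.011, -0.007]
ft_force: [0.3, -0.2, -0.7]
width: 0.0875
t 19.65 pos [0.4802 0.1991 0.182 ] jaw 90.1 tilt 1.51 q [-0.74  0.16  0.27  1.82 -0.03  1.19  1.12] w 0.0875 F [ 0.3 -0.2 -0.7]
shift cm now [ -9.09 -48.95   3.17]
turn -1.57 (alt 1.572 ) shift cm after turn [48.95 -9.13  3.17]
```

```bash
python3 -m jog '[[-0.9,-4.9,0,0,0],[-0.9,-4.9,0,0,0],[-0.9,-4.9,0,0,0],[-0.9,-4.9,0,0,0],[-0.9,-4.9,0,0,0],[-0.9,-4.9,0,0,0],[-0.9,-4.9,0,0,0],[-0.9,-4.9,0,0,0],[-0.9,-4.9,0,0,0],[-0.9,-4.9,0,0,0]]';  python3 -m jog '[[0,0,0,0.14,0],[0,0,0,0.14,0],[0,0,0,0.14,0],[0,0,0,0.14,0],[0,0,0,0.14,0],[0,0,0,0.14,0],[0,0,0,0.14,0],[0,0,0,0.14,0],[0,0,0,0.14,0],[0,0,0,0.14,0]]';  python3 g.py .571 -.291 .09 0
python3 - <<'E'
from m import *
for n in('top','side'):
    c=cam(n)
    for k in('yellow','blue'):
      for ce,s in blobs(c,k,80,900):
        p=ray(c,*ce,.061)
        if p[1]>.1 and p[0]<.52: print(n,k,s[2:],p.round(4))
E
```

```text
time: 20.65
ee_pos: [0.5733, -0.2877, 0.1883]
eef_rot: [-0.009, 1.0, -0.01, -0.008]
ft_force: [1.8, 1.7, 0.5]
width: 0.087
time: 21.65
ee_pos: [0.5688, -0.2991, 0.1829]
eef_rot: [0.662, 0.749, -0.018, -0.001]
ft_force: [0.5, -0.3, 0.2]
width: 0.0869
t 21.65 pos [ 0.5688 -0.2991  0.1829] jaw 7.1 tilt 2.05 q [-0.23  0.54  0.88  1.52 -0.39  1.29  0.82] w 0.0869 F [ 0.5 -0.3  0.2]
shift cm now [0.98 0.59 9.26]
turn 0.124 (alt -3.018 ) shift cm after turn [1.04 0.46 9.26]
top yellow [ 19  18 270] [0.4819 0.2023 0.061 ]
top blue [ 26  26 195] [0.4803 0.1942 0.061 ]
side yellow [ 19  13 198] [0.4815 0.2061 0.061 ]
side blue [ 28  17 104] [0.4738 0.1778 0.061 ]
```

```bash
python3 -m jog '[[0,0,0,0.12,0],[0.5,0.25,1,0,0],[0.5,0.2,2,0,0],[0,0,2,0,0],[0,0,2,0,0],[0,0,1,0,0],[0,0,0,0,0],[0,0,0,0,0],[0,0,0,0,0],[0,0,0,0,0]]';  python3 g.py .573 -.291 .027 0
```

```text
time: 22.75
ee_pos: [0.5721, -0.2884, 0.097]
eef_rot: [0.689, 0.725, -0.018, -0.001]
ft_force: [-0.3, -0.4, -0.7]
width: 0.0867
t 22.75 pos [ 0.5721 -0.2884  0.097 ] jaw 2.9 tilt 2.11 q [-0.23  0.63  0.84  1.6  -0.46  1.14  0.77] w 0.0867 F [-0.3 -0.4 -0.7]
shift cm now [-0.09  0.27  7.  ]
turn 0.05 (alt -3.091 ) shift cm after turn [-0.08  0.28  7.  ]
```

```bash
python3 -m jog '[[-0.1,0.3,1.5,0,0],[0,0,2,0,0],[0,0,2,0,0],[0,0,1.4,0,0],[0,0,0,0,0],[0,0,0,0,0],[0,0,0,0,0],[0,0,0,0,0],[0,0,0,0,0],[0,0,0,0,0]]' 20;  python3 g.py .573 -.291 .027 0
```

```text
time: 23.75
ee_pos: [0.5766, -0.2923, 0.0272]
eef_rot: [0.688, 0.725, -0.017, 0.002]
ft_force: [-0.8, -0.3, -0.0]
width: 0.0865
t 23.75 pos [ 0.5766 -0.2923  0.0272] jaw 3.0 tilt 1.93 q [-0.18  0.71  0.78  1.63 -0.53  1.03  0.81] w 0.0865 F [-0.8 -0.3 -0. ]
shift cm now [ 0.15 -0.36  0.02]
turn 0.052 (alt -3.089 ) shift cm after turn [ 0.13 -0.36  0.02]
```

```bash
python3 -m jog '[[0,0,0,0,1],[0,0,0,0,1],[0,0,0,0,1],[0,0,0,0,1],[0,0,0,0,1],[0,0,0,0,1],[0,0,-1,0,1],[0,0,-2,0,1],[0,0,-3,0,1],[0,0,-3,0,1]]' 20; python3 -m jog '[[0,0,-3,0,1],[0,0,-3,0,1],[0,0,0,0,1],[1.5,0,0,0,1],[3,0,0,0,1],[4,0,0,0,1],[4,0,0,0,1],[4,0,0,0,1],[4,0,0,0,1],[4,0,0,0,1]]'; python3 g.py .482 .193 .17 90
```

```text
time: 24.75
ee_pos: [0.5763, -0.2888, 0.1179]
eef_rot: [0.688, 0.725, -0.018, -0.001]
ft_force: [0.5, -0.1, -0.2]
width: 0.0592
time: 25.75
ee_pos: [0.5644, -0.0439, 0.1817]
eef_rot: [0.694, 0.72, -0.017, 0.004]
ft_force: [1.2, -0.4, 0.3]
width: 0.0591
t 25.75 pos [ 0.5644 -0.0439  0.1817] jaw 2.1 tilt 2.05 q [-0.78  0.36  0.94  1.73 -0.27  1.22  0.26] w 0.0591 F [ 1.2 -0.4  0.3]
shift cm now [24.01 -7.33  0.59]
turn -1.533 (alt 1.608 ) shift cm after turn [ 8.22 23.72  0.59]
```

```bash
python3 -m jog '[[4,-1.2,0,0,1],[4,-1.2,0,0,1],[4,-1.2,0,0,1],[4,-1.2,0,0,1],[3,-1.2,0,0,1],[2,-0.6,0,0,1],[0,0,0,0,1],[0,0,0,-0.12,1],[0,0,0,-0.14,1],[0,0,0,-0.14,1]]'; python3 -m jog '[[0,0,0,-0.14,1],[0,0,0,-0.14,1],[0,0,0,-0.14,1],[0,0,0,-0.14,1],[0,0,0,-0.14,1],[0,0,0,-0.14,1],[0,0,0,-0.14,1],[0,0,0,-0.12,1],[0,0,0,0,1],[0,0,0,0,1]]'; python3 g.py .482 .193 .11 90
```

```text
time: 26.75
ee_pos: [0.4834, 0.1768, 0.1762]
eef_rot: [0.528, 0.849, -0.018, -0.001]
ft_force: [-0.6, 0.2, -0.6]
width: 0.0592
time: 27.75
ee_pos: [0.4857, 0.1651, 0.1765]
eef_rot: [-0.01, 1.0, -0.015, -0.011]
ft_force: [-0.3, -0.0, -0.4]
width: 0.0592
t 27.75 pos [0.4857 0.1651 0.1765] jaw 91.2 tilt 2.14 q [-1.05  0.17  0.69  1.85 -0.1   1.19  1.26] w 0.0592 F [-0.3 -0.  -0.4]
shift cm now [0.17 3.   6.56]
turn 0.02 (alt -3.121 ) shift cm after turn [0.23 3.   6.56]
```

```bash
python3 -m jog '[[0.2,1.5,0,0,1],[0,1.5,1,0,1],[0,0,2,0,1],[0,0,1.6,0,1],[0,0,0,0,1],[0,0,0,0,1],[0,0,0,0,1],[0,0,0,0,1],[0,0,0,0,1],[0,0,0,0,1]]'; python3 g.py .482 .193 .0912 90
```

```text
time: 28.75
ee_pos: [0.4816, 0.2024, 0.1276]
eef_rot: [-0.007, 1.0, -0.014, -0.01]
ft_force: [-0.2, -0.4, -0.5]
width: 0.0592
t 28.75 pos [0.4816 0.2024 0.1276] jaw 90.8 tilt 2.0 q [-1.07  0.26  0.66  1.88 -0.16  1.09  1.23] w 0.0592 F [-0.2 -0.4 -0.5]
shift cm now [-0.09 -0.84  3.66]
turn 0.014 (alt -3.128 ) shift cm after turn [-0.11 -0.84  3.66]
```

```bash
python3 -m jog '[[-0.1,-0.8,0,0,1],[0,0,1,0,1],[0,0,1.5,0,1],[0,0,0.6,0,1],[0,0,0,0,1],[0,0,0,0,1],[0,0,0,0,1],[0,0,0,0,1],[0,0,0,0,1],[0,0,0,0,1]]'; python3 g.py .482 .193 .0912 90
python3 - <<'E'
from m import *
for n in('top','side'):
    c=cam(n)
    for k in('yellow','white'):
      for ce,s in blobs(c,k,40,900):
        p=ray(c,*ce,.076 if k=='white' else .061)
        if .15<p[1]<.25 and p[0]<.52: print(n,k,s,p.round(4))
    if n=='side': cv2.imwrite('pics/pl2.png',cv2.resize(np.ascontiguousarray(c['pixels'][110:230,90:220,::-1]),None,fx=4,fy=4,interpolation=cv2.INTER_CUBIC))
E
```

```text
time: 29.75
ee_pos: [0.4832, 0.1923, 0.0963]
eef_rot: [-0.006, 1.0, -0.014, -0.009]
ft_force: [-1.0, 0.3, -0.6]
width: 0.0595
t 29.75 pos [0.4832 0.1923 0.0963] jaw 90.7 tilt 1.84 q [-1.04  0.3   0.65  1.91 -0.19  1.02  1.27] w 0.0595 F [-1.   0.3 -0.6]
shift cm now [0.11 0.09 0.51]
turn 0.012 (alt -3.13 ) shift cm after turn [0.12 0.09 0.51]
top yellow [141 257  19   7  51] [0.4488 0.1618 0.061 ]
top white [117 261  24  14 244] [0.4275 0.2228 0.076 ]
side yellow [114 157   7  22  91] [0.467  0.2493 0.061 ]
side white [119 166  17  15 170] [0.4654 0.1945 0.076 ]
```

View pics/pl2.png

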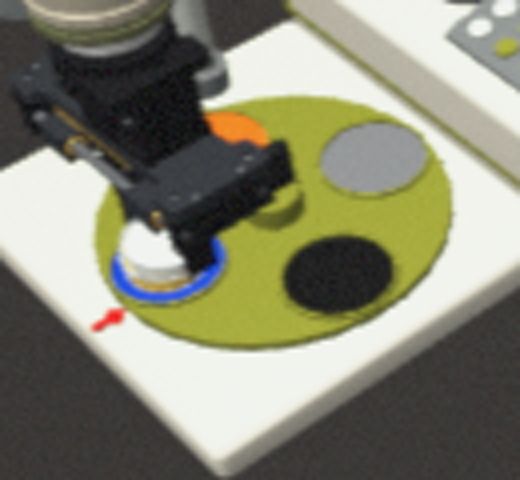

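White at (160,250) sits just above yellow, centred within the blue ring. Lower the last 5 mm and release.

```bash
python3 -m jog '[[0.05,0.05,0.45,0,1],[0,0,0,0,1],[0,0,0,0,1],[0,0,0,0,0.7],[0,0,0,0,0.3],[0,0,0,0,0],[0,0,0,0,0],[0,0,-1,0,0],[0,0,-2,0,0],[0,0,-2,0,0]]'; python3 -m jog '[[0,0,-2,0,0],[0,0,-1,0,0],[0,0,0,0,0],[1,-4,0,0,0],[2,-4,0,0,0],[-1,-4,0,0,0],[-2,-4,0,0,0],[-2,-4,0,0,0],[-2,-4,0,0,0],[-2,-4,0,0,0]]';  python3 g.py .6145 -.0765 .10 90
python3 - <<'E'
from m import *
for n in('top','side'):
    c=cam(n)
    for k in('yellow','white','blue'):
      for ce,s in blobs(c,k,40,900):
        p=ray(c,*ce,{'white':.076,'blue':.048}.get(k,.061))
        if .15<p[1]<.25 and p[0]<.52: print(n,k,s,p.round(4))
    if n=='side': cv2.imwrite('pics/pl3.png',cv2.resize(np.ascontiguousarray(c['pixels'][110:230,90:220,::-1]),None,fx=4,fy=4,interpolation=cv2.INTER_CUBIC))
E
```

```text
time: 30.85
ee_pos: [0.4821, 0.1932, 0.1418]
eef_rot: [-0.006, 1.0, -0.015, -0.01]
ft_force: [-0.7, 0.6, -0.3]
width: 0.0859
time: 31.85
ee_pos: [0.5466, -0.0861, 0.1796]
eef_rot: [-0.013, 1.0, -0.011, -0.009]
ft_force: [0.4, 1.6, 1.0]
width: 0.0869
t 31.85 pos [ 0.5466 -0.0861  0.1796] jaw 91.5 tilt 1.7 q [-0.68  0.31  0.88  1.76 -0.23  1.2   1.86] w 0.0869 F [0.4 1.6 1. ]
shift cm now [-6.96  0.96  7.81]
turn 0.027 (alt -3.115 ) shift cm after turn [-6.93  1.14  7.81]
top white [128 239  22  21 351] [0.4799 0.1909 0.076 ]
top white [141 374  24  10 177] [0.1302 0.1524 0.076 ]
top blue [125 237  26  26 130] [0.4826 0.2062 0.048 ]
side white [119 163  24  20 347] [0.4764 0.1896 0.076 ]
side blue [118 169  28  16  96] [0.4758 0.1898 0.048 ]
```

View pics/pl3.png

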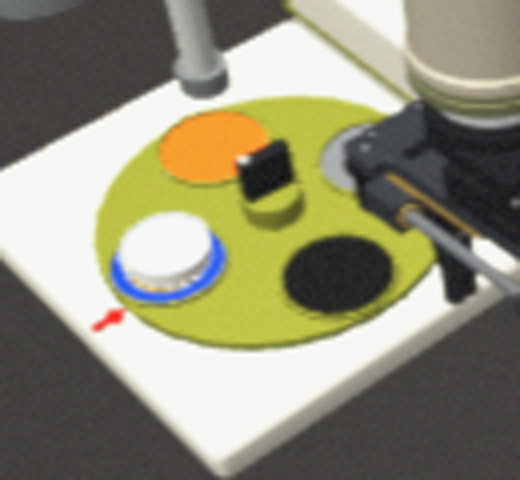

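Run:
```python
from m import *
a,b=cam('top'),cam('side')
A=np.ascontiguousarray(a['pixels'][232:268,120:160,::-1]);B=np.ascontiguousarray(b['pixels'][158:194,112:152,::-1])
cv2.imwrite('pics/z.png',cv2.resize(np.hstack([A,B]),None,fx=10,fy=10,interpolation=cv2.INTER_NEAREST))
# expected pixel outlines: seat centre (pad ring), dishes at seat centre
S=np.array([.482,.1965])
for c in(a,b):
    for nm,z,rad in(('pad',.048,.0385),('yel lid',.063,.03),('whi lid',.078,.03)):
        e=np.array([proj(c,(S[0]+rad*np.cos(t),S[1]+rad*np.sin(t),z)) for t in np.linspace(0,6.28,60)])
        print(nm,'cols',e[:,0].min().round(1),e[:,0].max().round(1),'rows',e[:,1].min().round(1),e[:,1].max().round(1))
```

```text
pad cols 126.3 152.5 rows 236.4 262.8
yel lid cols 127.7 148.4 rows 238.8 259.6
whi lid cols 126.2 147.2 rows 238.3 259.3
pad cols 119.0 147.3 rows 167.1 187.1
yel lid cols 120.9 143.1 rows 165.4 181.0
whi lid cols 119.6 142.1 rows 161.6 177.2
```

View pics/z.png

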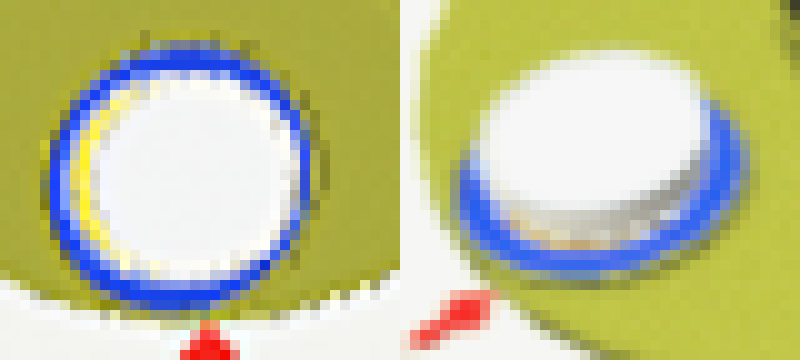

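The zoom changes the picture: the pad now spans cols 125-151, so the seat rotated about 5 mm (+y), probably nudged when I released yellow. It is still within 14 mm of the pointer. Yellow is centred in the seat, but white sits about 7-8 mm towards -y of yellow. I'll mend that by re-gripping white and shifting it.

```bash
python3 g.py .482 .193 .13 90; python3 -m jog '[[1,4,0,0,0],[1,4,0,0,0],[1,4,0,0,0],[1,4,0,0,0],[1,4,0,0.02,0],[1,4,0,0,0],[0.4,3.5,0,0,0],[0,0,2,0,0],[0,0,2,0,0],[0,0,0,0,0]]'; python3 g.py .482 .193 .0905 90
```

```text
t 32.05 pos [ 0.5458 -0.0862  0.1792] jaw 91.3 tilt 1.82 q [-0.68  0.31  0.88  1.77 -0.22  1.2   1.86] w 0.0874 F [-0.8  0.4 -1. ]
shift cm now [ 5.66 28.16  4.36]
turn 0.023 (alt -3.119 ) shift cm after turn [ 6.3  28.03  4.36]
time: 33.05
ee_pos: [0.4611, 0.2113, 0.1295]
eef_rot: [-0.013, 1.0, -0.009, -0.013]
ft_force: [0.0, -0.7, 0.4]
width: 0.0871
t 33.05 pos [0.4611 0.2113 0.1295] jaw 91.5 tilt 1.8 q [-1.16  0.23  0.72  1.91 -0.16  1.09  1.22] w 0.0871 F [ 0.  -0.7  0.4]
shift cm now [-2.14 -1.81  3.88]
turn 0.026 (alt -3.116 ) shift cm after turn [-2.19 -1.76  3.88]
```

```bash
python3 -m jog '[[-1.2,-1,0,0.02,0],[-0.95,-0.8,0,0,0],[0,0,0,0,0],[0,0,1,0,0],[0,0,1.5,0,0],[0,0,0,0,0],[0,0,0,0,0],[0,0,0,0,0],[0,0,0,0,0],[0,0,0,0,0]]'; python3 g.py .482 .194 .0905 90
```

```text
time: 34.05
ee_pos: [0.4829, 0.1935, 0.1048]
eef_rot: [-0.002, 1.0, -0.008, -0.012]
ft_force: [-0.4, -0.4, -0.5]
width: 0.0869
t 34.05 pos [0.4829 0.1935 0.1048] jaw 90.3 tilt 1.7 q [-1.1   0.3   0.72  1.91 -0.22  1.05  1.3 ] w 0.0869 F [-0.4 -0.4 -0.5]
shift cm now [0.05 0.07 1.43]
turn 0.005 (alt -3.137 ) shift cm after turn [0.05 0.07 1.43]
```

```bash
python3 -m jog '[[0.05,0.05,0.9,0,0],[0,0,0.45,0,0],[0,0,0,0,0],[0,0,0,0,1],[0,0,0,0,1],[0,0,0,0,1],[0,0,0,0,1],[0,0,0,0,1],[0,0,-0.6,0,1],[0,0,0,0,1]]'; python3 g.py .482 .200 .0905 90
```

```text
time: 35.05
ee_pos: [0.4824, 0.1941, 0.097]
eef_rot: [-0.002, 1.0, -0.008, -0.012]
ft_force: [-0.3, -1.6, 0.2]
width: 0.0593
t 35.05 pos [0.4824 0.1941 0.097 ] jaw 90.3 tilt 1.66 q [-1.09  0.31  0.72  1.91 -0.23  1.03  1.3 ] w 0.0593 F [-0.3 -1.6  0.2]
shift cm now [0.02 0.6  0.64]
turn 0.005 (alt -3.137 ) shift cm after turn [0.02 0.6  0.64]
```

```bash
python3 -m jog '[[0,0.7,0,0,1],[0,0,0,0,1],[0,0,0.55,0,1],[0,0,0,0,1],[0,0,0,0,0.7],[0,0,0,0,0.3],[0,0,0,0,0],[0,0,0,0,0],[0,0,-1,0,0],[0,0,-2,0,0]]'; python3 g.py; python3 -m jog '[[0,0,-2,0,0],[0,0,-2,0,0],[0,0,-1,0,0],[-1,-4,0,0,0],[-2,-4,0,0,0],[-2,-4,0,0,0],[-2,-4,0,0,0],[-2,-4,0,0,0],[-2,-4,0,0,0],[-2,-2,0,0,0]]';  python3 g.py .6145 -.0765 .10 90
python3 - <<'E'
from m import *
a,b=cam('top'),cam('side')
A=np.ascontiguousarray(a['pixels'][232:268,120:160,::-1]);B=np.ascontiguousarray(b['pixels'][158:194,112:152,::-1])
cv2.imwrite('pics/z2.png',cv2.resize(np.hstack([A,B]),None,fx=10,fy=10,interpolation=cv2.INTER_NEAREST))
E
```

```text
time: 36.05
ee_pos: [0.4816, 0.2014, 0.1203]
eef_rot: [-0.002, 1.0, -0.01, -0.014]
ft_force: [-0.1, 0.1, -0.2]
width: 0.0833
t 36.05 pos [0.4816 0.2014 0.1203] jaw 90.3 tilt 1.9 q [-1.12  0.28  0.73  1.89 -0.2   1.08  1.27] w 0.0833 F [-0.1  0.1 -0.2]
time: 37.05
ee_pos: [0.6196, -0.0595, 0.1801]
eef_rot: [-0.008, 1.0, -0.006, -0.01]
ft_force: [0.1, 0.3, 0.7]
width: 0.0868
t 37.05 pos [ 0.6196 -0.0595  0.1801] jaw 91.0 tilt 1.37 q [-0.6   0.48  0.82  1.57 -0.35  1.27  1.87] w 0.0868 F [0.1 0.3 0.7]
shift cm now [ 0.37 -1.59  8.04]
turn 0.017 (alt -3.125 ) shift cm after turn [ 0.34 -1.6   8.04]
```

View pics/z2.png

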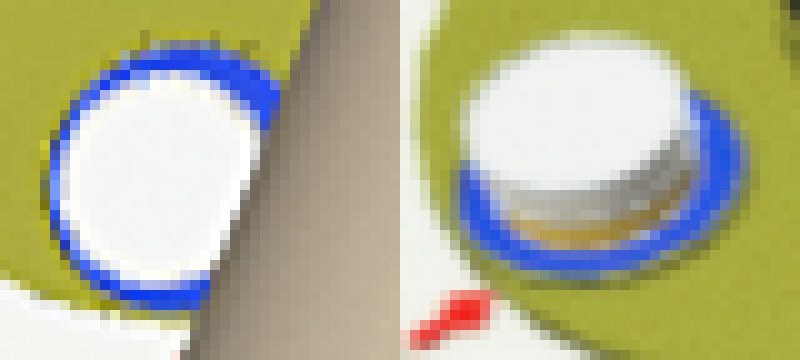

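White is now centred on yellow and the seat: in the top crop white starts at col 125 as predicted for the seat centre, and the side crop shows the edges even. Next is green, at (0.616, -0.0765) in the arm frame.

```bash
python3 -m jog '[[0.2,-1.6,0,0,0],[0,0,0,0.02,0],[0,0,2,0,0],[0,0,3,0,0],[0,0,3,0,0],[0,0,1,0,0],[0,0,0,0,0],[0,0,0,0,0],[0,0,0,0,0],[0,0,0,0,0]]'; python3 g.py .616 -.0765 .027 90
```

```text
time: 38.15
ee_pos: [0.6174, -0.0728, 0.0926]
eef_rot: [0.002, 1.0, -0.005, -0.008]
ft_force: [0.4, -0.4, -0.1]
width: 0.0867
t 38.15 pos [ 0.6174 -0.0728  0.0926] jaw 89.7 tilt 1.04 q [-0.54  0.57  0.78  1.66 -0.42  1.11  1.92] w 0.0867 F [ 0.4 -0.4 -0.1]
shift cm now [ 0.04 -0.3   6.56]
turn -0.005 (alt 3.137 ) shift cm after turn [ 0.04 -0.3   6.56]
```

```bash
python3 -m jog '[[0,-0.3,1.5,0,0],[0,0,2,0,0],[0,0,2,0,0],[0,0,1.1,0,0],[0,0,0,0,0],[0,0,0,0,0],[0,0,0,0,0],[0,0,0,0,0],[0,0,0,0,0],[0,0,0,0,0]]'; python3 g.py .616 -.0765 .027 90; python3 -m jog '[[0,0,0,0,1],[0,0,0,0,1],[0,0,0,0,1],[0,0,0,0,1],[0,0,0,0,1],[0,0,0,0,1],[0,0,0,0,1],[0,0,0,0,1],[0,0,0,0,1],[0,0,0,0,1]]' 20; python3 g.py .616 -.0765 .027 90
```

```text
time: 39.15
ee_pos: [0.6194, -0.078, 0.0273]
eef_rot: [0.003, 1.0, -0.005, -0.004]
ft_force: [-0.1, 1.5, -0.5]
width: 0.0871
t 39.15 pos [ 0.6194 -0.078   0.0273] jaw 89.7 tilt 0.7 q [-0.5   0.65  0.72  1.7  -0.48  0.99  1.97] w 0.0871 F [-0.1  1.5 -0.5]
shift cm now [0.34 0.14 0.03]
turn -0.005 (alt 3.136 ) shift cm after turn [0.34 0.15 0.03]
time: 40.15
ee_pos: [0.6197, -0.0778, 0.0279]
eef_rot: [0.002, 1.0, -0.005, -0.003]
ft_force: [0.1, 0.1, 0.1]
width: 0.0593
t 40.15 pos [ 0.6197 -0.0778  0.0279] jaw 89.7 tilt 0.67 q [-0.5   0.65  0.72  1.7  -0.48  0.99  1.97] w 0.0593 F [0.1 0.1 0.1]
shift cm now [0.37 0.13 0.09]
turn -0.005 (alt 3.137 ) shift cm after turn [0.37 0.13 0.09]
```

```bash
python3 -m jog '[[0,0,-1,0,1],[0,0,-2,0,1],[0,0,-3,0,1],[0,0,-3,0,1],[0,0,-3,0,1],[0,0,-3,0,1],[0,0,-1,0,1],[0,0,0,0,1],[0,0,0,0,1],[0,0,0,0,1]]'; python3 g.py .485 .2005 .19 90
```

```text
time: 41.15
ee_pos: [0.6192, -0.077, 0.1957]
eef_rot: [0.003, 1.0, -0.005, -0.004]
ft_force: [0.1, -0.3, 0.3]
width: 0.0591
t 41.15 pos [ 0.6192 -0.077   0.1957] jaw 89.6 tilt 0.76 q [-0.58  0.46  0.84  1.56 -0.34  1.28  1.87] w 0.0591 F [ 0.1 -0.3  0.3]
shift cm now [13.61 27.66  0.42]
turn -0.007 (alt 3.135 ) shift cm after turn [13.42 27.76  0.42]
```

```bash
python3 -m jog '[[1,2,0,0,1],[1.8,3.6,0,0,1],[1.8,3.7,0,0,1],[1.8,3.7,0,0,1],[1.8,3.7,0,0,1],[1.8,3.7,0,0,1],[1.7,3.6,0,0,1],[1,2.2,0,0,1],[0.5,1,0,0,1],[0,0,0,0,1]]'; python3 g.py .485 .2005 .125 90;  python3 -m jog '[[0,0,0,0,1],[0,0,2,0,1],[0,0,2,0,1],[0,0,2,0,1],[0,0,0.5,0,1],[0,0,0,0,1],[0,0,0,0,1],[0,0,0,0,1],[0,0,0,0,1],[0,0,0,0,1]]'; python3 g.py .485 .2005 .1073 90
```

```text
time: 42.15
ee_pos: [0.4778, 0.2034, 0.1814]
eef_rot: [0.004, 1.0, -0.011, -0.012]
ft_force: [-0.3, -1.4, -0.2]
width: 0.0593
t 42.15 pos [0.4778 0.2034 0.1814] jaw 89.6 tilt 1.87 q [-1.19  0.2   0.78  1.83 -0.14  1.2   1.2 ] w 0.0593 F [-0.3 -1.4 -0.2]
shift cm now [-0.87 -0.16  5.62]
turn -0.008 (alt 3.134 ) shift cm after turn [-0.86 -0.17  5.62]
time: 43.15
ee_pos: [0.4828, 0.191, 0.117]
eef_rot: [0.012, 1.0, -0.011, -0.01]
ft_force: [0.0, -0.9, -0.3]
width: 0.0592
t 43.15 pos [0.4828 0.191  0.117 ] jaw 88.7 tilt 1.74 q [-1.14  0.29  0.77  1.9  -0.21  1.07  1.27] w 0.0592 F [ 0.  -0.9 -0.3]
shift cm now [-0.22  0.98  0.94]
turn -0.023 (alt 3.118 ) shift cm after turn [-0.24  0.98  0.94]
```

```bash
python3 -m jog '[[-0.25,1,0,-0.02,1],[0,0,0,0,1],[0,0,0.5,0,1],[0,0,0,0,1],[0,0,0,0,1],[0,0,0,0,1],[0,0,0,0,1],[0,0,0,0,1],[0,0,0,0,1],[0,0,0,0,1]]'; python3 g.py .485 .2005 .107 90
python3 - <<'E'
from m import *
a,b=cam('top'),cam('side')
A=np.ascontiguousarray(a['pixels'][232:268,120:160,::-1]);B=np.ascontiguousarray(b['pixels'][158:194,112:152,::-1])
cv2.imwrite('pics/z3.png',cv2.resize(np.hstack([A,B]),None,fx=10,fy=10,interpolation=cv2.INTER_NEAREST))
E
```

```text
time: 44.15
ee_pos: [0.4857, 0.2023, 0.1117]
eef_rot: [0.0, 1.0, -0.011, -0.01]
ft_force: [-0.4, -0.2, 0.4]
width: 0.0594
t 44.15 pos [0.4857 0.2023 0.1117] jaw 90.0 tilt 1.69 q [-1.14  0.31  0.76  1.89 -0.23  1.06  1.28] w 0.0594 F [-0.4 -0.2  0.4]
shift cm now [ 0.06 -0.17  0.48]
turn -0.001 (alt 3.141 ) shift cm after turn [ 0.06 -0.17  0.48]
```

View pics/z3.png

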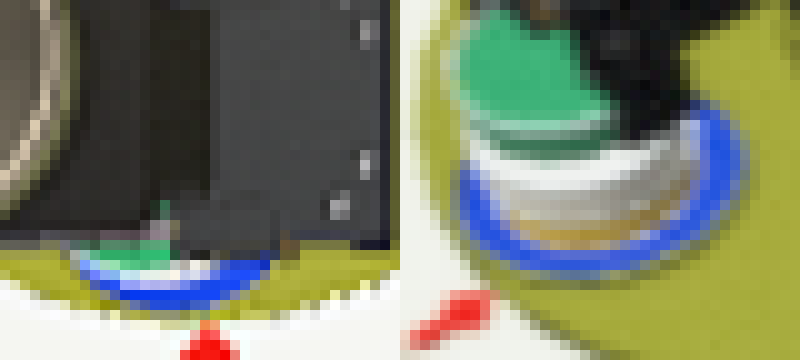

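Green hangs over white with their edges in line: the left edges are at col 450 and 462, as the height difference predicts. Lower and release.

```bash
python3 -m jog '[[0.1,-0.15,0.45,0,1],[0,0,0,0,1],[0,0,0,0,1],[0,0,0,0,0.7],[0,0,0,0,0.3],[0,0,0,0,0],[0,0,0,0,0],[0,0,-1,0,0],[0,0,-2,0,0],[0,0,-2,0,0]]'; python3 g.py; python3 -m jog '[[0,0,-2,0,0],[0,0,-1,0,0],[0,0,0,0,0],[0.2,-4,0,0,0],[0.2,-4,0,0,0],[0.2,-4,0,0,0],[0.2,-4,0,0,0],[0.2,-4,0,0,0],[0.2,-4,0,0,0],[0.2,-3.5,0,0,0]]';  python3 g.py .471 -.0933 .10 90
```

```text
time: 45.25
ee_pos: [0.4843, 0.2008, 0.1574]
eef_rot: [0.001, 1.0, -0.012, -0.012]
ft_force: [0.1, -0.5, 0.1]
width: 0.0854
t 45.25 pos [0.4843 0.2008 0.1574] jaw 89.9 tilt 1.95 q [-1.17  0.24  0.78  1.85 -0.17  1.16  1.24] w 0.0854 F [ 0.1 -0.5  0.1]
time: 46.25
ee_pos: [0.4704, -0.0768, 0.1951]
eef_rot: [-0.005, 1.0, -0.011, -0.011]
ft_force: [0.3, 1.4, 0.5]
width: 0.0873
t 46.25 pos [ 0.4704 -0.0768  0.1951] jaw 90.6 tilt 1.75 q [-0.92  0.04  1.01  1.93 -0.01  1.21  1.67] w 0.0873 F [0.3 1.4 0.5]
shift cm now [-0.25 -1.45  9.54]
turn 0.01 (alt -3.132 ) shift cm after turn [-0.27 -1.44  9.54]
```

```bash
python3 -m jog '[[-0.25,-1.4,0,0,0],[0,0,0,0.01,0],[0,0,3,0,0],[0,0,3,0,0],[0,0,2.5,0,0],[0,0,0.5,0,0],[0,0,0,0,0],[0,0,0,0,0],[0,0,0,0,0],[0,0,0,0,0]]'; python3 g.py .471 -.0933 .027 90
python3 - <<'E'
from m import *
for n in('top','side'):
    c=cam(n)
    for k in('green','red'):
      for ce,s in blobs(c,k,100,900):
        p=ray(c,*ce,.091 if k=='green' else .013)
        if p[0]<.55: print(n,k,s,p.round(4))
E
```

```text
time: 47.25
ee_pos: [0.4704, -0.0928, 0.1026]
eef_rot: [0.003, 1.0, -0.01, -0.011]
ft_force: [-0.6, 0.1, 1.0]
width: 0.0871
t 47.25 pos [ 0.4704 -0.0928  0.1026] jaw 89.6 tilt 1.7 q [-0.81  0.24  1.    2.03 -0.21  1.01  1.86] w 0.0871 F [-0.6  0.1  1. ]
shift cm now [-0.22  0.11  7.55]
turn -0.007 (alt 3.135 ) shift cm after turn [-0.23  0.11  7.55]
top green [125 241  20  18 283] [0.4791 0.1984 0.091 ]
side green [118 159  21  14 219] [0.4788 0.2011 0.091 ]
side red [188 240  21  17 283] [ 0.4683 -0.0918  0.013 ]
```

```bash
python3 -m jog '[[-0.2,0.1,1.5,0,0],[0,0,2,0,0],[0,0,2,0,0],[0,0,1.5,0,0],[0,0,0.5,0,0],[0,0,0,0,0],[0,0,0,0,0],[0,0,0,0,0],[0,0,0,0,0],[0,0,0,0,0]]'; python3 g.py .471 -.0933 .027 90
```

```text
time: 48.35
ee_pos: [0.4751, -0.0928, 0.0299]
eef_rot: [0.003, 1.0, -0.009, -0.006]
ft_force: [-0.2, -0.2, -0.2]
width: 0.087
t 48.35 pos [ 0.4751 -0.0928  0.0299] jaw 89.7 tilt 1.24 q [-0.69  0.39  0.9   2.07 -0.38  0.86  1.99] w 0.087 F [-0.2 -0.2 -0.2]
shift cm now [ 0.41 -0.05  0.29]
turn -0.006 (alt 3.136 ) shift cm after turn [ 0.41 -0.05  0.29]
```

```bash
python3 -m jog '[[0.35,0,0.25,0,0],[0,0,0,0,0],[0,0,0,0,1],[0,0,0,0,1],[0,0,0,0,1],[0,0,0,0,1],[0,0,0,0,1],[0,0,0,0,1],[0,0,0,0,1],[0,0,0,0,1]]' 20; python3 g.py; python3 -m jog '[[0,0,-1,0,1],[0,0,-2,0,1],[0,0,-3,0,1],[0,0,-3,0,1],[0,0,-3,0,1],[0,0,-3,0,1],[0,0,-2,0,1],[0,0,0,0,1],[0,0,0,0,1],[0,0,0,0,1]]'; python3 g.py .482 .2005 .19 90
```

```text
time: 49.35
ee_pos: [0.4715, -0.0926, 0.0276]
eef_rot: [0.003, 1.0, -0.009, -0.006]
ft_force: [0.4, 0.0, 0.1]
width: 0.0594
t 49.35 pos [ 0.4715 -0.0926  0.0276] jaw 89.7 tilt 1.21 q [-0.69  0.39  0.9   2.08 -0.38  0.86  1.99] w 0.0594 F [0.4 0.  0.1]
time: 50.35
ee_pos: [0.4721, -0.0921, 0.2065]
eef_rot: [0.006, 1.0, -0.009, -0.007]
ft_force: [0.8, 0.7, 0.1]
width: 0.0592
t 50.35 pos [ 0.4721 -0.0921  0.2065] jaw 89.3 tilt 1.25 q [-0.95  0.02  1.07  1.92 -0.    1.23  1.68] w 0.0592 F [0.8 0.7 0.1]
shift cm now [-0.67 29.3   1.14]
turn -0.011 (alt 3.13 ) shift cm after turn [-1.   29.29  1.14]
```

```bash
python3 -m jog '[[0,2,0,-0.01,1],[-0.1,3.5,0,0,1],[-0.1,4,0,0,1],[-0.1,4,0,0,1],[-0.1,4,0,0,1],[-0.1,4,0,0,1],[-0.1,3.5,0,0,1],[-0.1,2,0,0,1],[0,0,0,0,1],[0,0,0,0,1]]'; python3 g.py .482 .2005 .135 90;  python3 -m jog '[[0,1,0,0,1],[0,0,2,0,1],[0,0,2,0,1],[0,0,2,0,1],[0,0,0.5,0,1],[0,0,0,0,1],[0,0,0,0,1],[0,0,0,0,1],[0,0,0,0,1],[0,0,0,0,1]]'; python3 g.py .482 .2005 .1217 90
```

```text
time: 51.35
ee_pos: [0.476, 0.1823, 0.1907]
eef_rot: [0.005, 1.0, -0.015, -0.014]
ft_force: [1.7, -1.2, -0.6]
width: 0.0592
t 51.35 pos [0.476  0.1823 0.1907] jaw 89.5 tilt 2.27 q [-1.21  0.17  0.83  1.84 -0.12  1.22  1.22] w 0.0592 F [ 1.7 -1.2 -0.6]
shift cm now [-0.73  1.99  5.5 ]
turn -0.01 (alt 3.132 ) shift cm after turn [-0.75  1.98  5.5 ]
time: 52.35
ee_pos: [0.4777, 0.1859, 0.1272]
eef_rot: [0.011, 1.0, -0.012, -0.012]
ft_force: [0.1, 0.2, -0.2]
width: 0.0596
t 52.35 pos [0.4777 0.1859 0.1272] jaw 88.8 tilt 1.95 q [-1.18  0.26  0.81  1.91 -0.2   1.09  1.26] w 0.0596 F [ 0.1  0.2 -0.2]
shift cm now [-0.41  1.48  0.5 ]
turn -0.021 (alt 3.12 ) shift cm after turn [-0.44  1.47  0.5 ]
```

```bash
python3 -m jog '[[-0.4,1.45,0,-0.02,1],[0,0,0,0,1],[0,0,0,0,1],[0,0,0,0,1],[0,0,0,0,1],[0,0,0,0,1],[0,0,0,0,1],[0,0,0,0,1],[0,0,0,0,1],[0,0,0,0,1]]'; python3 g.py .482 .2005 .1216 90
python3 - <<'E'
from m import *
a,b=cam('top'),cam('side')
A=np.ascontiguousarray(a['pixels'][232:268,120:160,::-1]);B=np.ascontiguousarray(b['pixels'][152:188,112:152,::-1])
cv2.imwrite('pics/z4.png',cv2.resize(np.hstack([A,B]),None,fx=10,fy=10,interpolation=cv2.INTER_NEAREST))
E
```

```text
time: 53.35
ee_pos: [0.4825, 0.202, 0.1271]
eef_rot: [-0.0, 1.0, -0.012, -0.011]
ft_force: [0.1, -0.3, -1.0]
width: 0.0596
t 53.35 pos [0.4825 0.202  0.1271] jaw 90.0 tilt 1.91 q [-1.18  0.29  0.79  1.88 -0.22  1.1   1.27] w 0.0596 F [ 0.1 -0.3 -1. ]
shift cm now [ 0.04 -0.14  0.55]
turn 0.001 (alt -3.141 ) shift cm after turn [ 0.04 -0.14  0.55]
```

View pics/z4.png

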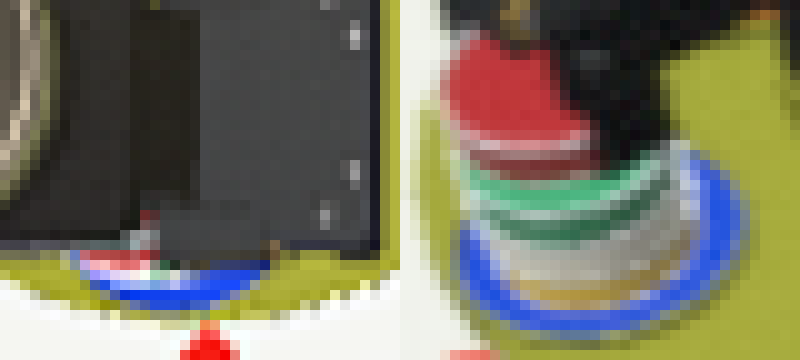

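Red sits over green at about (520,90) in the side crop, in line with the stack. Lower, release and withdraw.

```bash
python3 -m jog '[[0.05,-0.15,0.55,0,1],[0,0,0,0,1],[0,0,0,0,1],[0,0,0,0,0.7],[0,0,0,0,0.3],[0,0,0,0,0],[0,0,0,0,0],[0,0,-1,0,0],[0,0,-2,0,0],[0,0,-2,0,0]]'; python3 g.py; python3 -m jog '[[0,0,-2,0,0],[0,0,-1,0,0],[0,0,0,0,0],[0,-4,0,0,0],[0,-4,0,0,0],[0,-4,0,0,0],[0,-4,0,0,0],[0,-4,0,0,0],[0,-2,0,0,0],[0,0,0,0,0]]'
python3 - <<'E'
from m import *
a,b=cam('top'),cam('side')
for n,c in(('top',a),('side',b)):
    for ce,s in blobs(c,'red',100,900):
        p=ray(c,*ce,.106)
        if p[0]<.55 and p[1]>.1: print(n,s,p.round(4))
    for ce,s in blobs(c,'red',15,60):
        p=ray(c,*ce,.035)
        if p[0]<.47 and p[1]>.1: print(n,'arrow',s,p.round(4))
A=np.ascontiguousarray(a['pixels'][190:290,70:210,::-1]);B=np.ascontiguousarray(b['pixels'][145:195,107:163,::-1])
cv2.imwrite('pics/z5.png',np.hstack([cv2.resize(A,(400,286),interpolation=cv2.INTER_CUBIC),cv2.resize(B,(400,286),interpolation=cv2.INTER_CUBIC)]))
E
```

```text
time: 54.45
ee_pos: [0.4819, 0.2006, 0.1717]
eef_rot: [-0.0, 1.0, -0.014, -0.013]
ft_force: [-0.0, 0.5, -0.8]
width: 0.0854
t 54.45 pos [0.4819 0.2006 0.1717] jaw 90.0 tilt 2.17 q [-1.2   0.23  0.82  1.83 -0.16  1.19  1.24] w 0.0854 F [-0.   0.5 -0.8]
time: 55.45
ee_pos: [0.4822, -0.0249, 0.2086]
eef_rot: [-0.002, 1.0, -0.012, -0.012]
ft_force: [0.7, 0.2, -0.3]
width: 0.0868
top [124 240  20  19 293] [0.4795 0.1985 0.106 ]
top arrow [138 265   6   8  28] [0.4277 0.1969 0.035 ]
side [117 155  20  14 216] [0.4792 0.2014 0.106 ]
side arrow [113 187   8   6  22] [0.4288 0.2003 0.035 ]
```

View pics/z5.png

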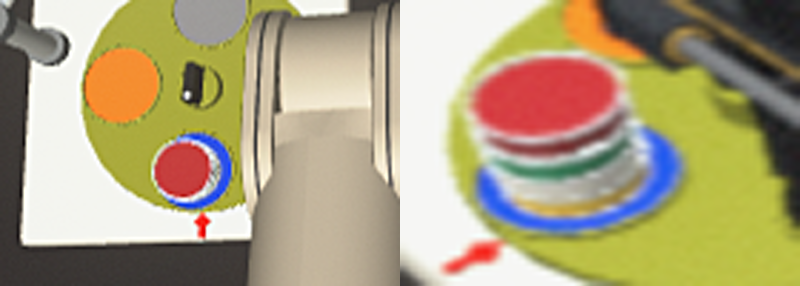

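The stack stands square in the order yellow, white, green, red. The seat is 5-6 mm from the pick-up point (limit 14), and the arm is clear. Handing in.

```bash
python3 -c "
from bench import r
print(r.close_job())"
```

```text
the job is handed in; nothing more can be done
None
```

The job is handed in at about 56 s of the 120 s. The blue seat is at the red pointer, with yellow, white, green and red stacked in it, bottom to top. `r.close_job()` gives no verdict, so the figures below are my own camera measurements.

- **Turntable:** I turned it about 1.1 rad and it first measured about 2 mm off the pick-up point. It then shifted about 5 mm, probably nudged when I released yellow, and now stands 5–6 mm off (limit 14 mm). I did not correct this.
- **Dishes:** My first placing of white was about 7–8 mm off yellow, so I re-gripped it and centred it. After placing, green and red measured about 3–4 mm from the seat's centre. In the last pictures the stack looks level and square; I did not measure tilt or heights.
- **Checks that disagreed:** The top and side views differ by 2–3 mm. Arm and camera positions differed by up to about 5 mm in x at the yellow and white pick-ups.
- **Rack and dropper:** I planned the moves to clear the tube rack and the dropper bottle, and felt no contact there. I did not measure their positions again at the end.

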